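Hold the cartridge drawer out at its line

ROBOT

A 7-joint arm with a two-finger parallel gripper is mounted at the origin on the work surface. World frame = base frame: x ahead of the robot, y to its left, z up, the work surface at z = 0. Lengths are in mm, angles in rad, forces in N, time in s.
With the tool pointing down it reaches from about 400 to 875 mm from the base axis. Payload 4.4 kg.
Tool frame: the origin (TCP) lies on the centre line of the jaws, within the pads' length; the fingertips stand 8 mm ahead of it and the grasp point (between the pads) lies 11 mm behind it; x points along the fingers, z is the direction in which the jaws open and shut, and the axes are right-handed (so a half turn about x gives the same grasp; the last joint's range is limited). The gripper opens to 85 mm and grips with 20 to 120 N. Pads are 22 mm wide; open, the fingers measure 114 mm over their backs; the gripper's body (76 mm by 85 mm) begins 54 mm behind the grasp point. The pads swing forward as they close: fully open they stand 13 mm farther back than shut.
Start: joints at [-1.369, 0.628, 0.038, 1.517, -0.027, 0.996, -0.02], TCP at [171.972, 626.852, 239.313] pointing down, gripper open.
Joint ranges: [-3.06, 3.06], [-0.37, 2.12], [-1.25, 1.32], [0.18, 2.47], [-1.1, 4.24], [0.23, 1.98], [-2.94, 2.94]. Speed limits (rad/s): [2.57, 2.57, 3.14, 3.14, 3.14, 3.14, 3.14].

INTERFACE

Orientations are given as [roll, pitch, yaw] about the fixed x, y, z axes, in that order (R = Rz(yaw) Ry(pitch) Rx(roll)).
In Python, from cell import ctrl, get_image, camera_params gives the robot as it stands. The module is installed in compiled form; this text tells all that it offers.
- The arm moves only by the shell command python3 -m handwheel 'ROWS'. ROWS is text: rows parted by semicolons, each of 7 numbers parted by spaces: the opening, from -1 (shut) to 1 (fully open), then the shift along the tool's x, y, z in mm, then the turn, a rotation vector about the tool's x, y, z in rad. In form: grip x y z wx wy wz; .... A call has 1 to 10 rows; each row shifts and turns the pose as measured when the row begins, along the tool's axes as they then stand; what a row does not reach is not made up. A row lasts 1/10 s, in which the tool goes at most 50 mm and 8.59 degrees, less where a joint would pass 70% of its speed; a pose out of reach is approached as far as the arm can. A call with a gripper value outside its range is refused whole. The fingers move at their own pace and stop on an object; the grip force is fixed at half the most. Time passes only in rows, so rows that do not move let the fingers close. It gives the time, the measured TCP pose, the force and the opening at its end, in the units of the state.
- ctrl.read_state(): the state, without advancing time (a new reading comes with each control period).
- get_image(name): name is "side" or "top"; returns the picture (400x640x3 uint8, blue, green, red); there is no depth.
- camera_params(name): a dict with "fx", "fy", "cx", "cy" (pixels), "eye" and "orientation" of the camera in the world. Camera axes: x right, y up, looking along -z (the intrinsics and any distortion apply to the point x, -y, -z); pixel columns grow to the right and rows downward; lengths in mm; the calibration is good to about 2 mm. A picture is of the moment at which its call begins. camera_params takes no time and is no camera call.
- ctrl.finish_job(): hands the job in, once; it reports no verdict.
The state is a dict: "clock": time; "qpos": joint angles; "qd": joint speeds; "tau": joint torques, N m; "eef_pos": TCP position; "tool_rot": TCP orientation; "force": force on the tool from outside, world axes, zero at the start; "torque": the same for the moment, N m; "width": finger opening in mm.
Only numpy, scipy, OpenCV 4.12 (cv2) and the standard library are available. Lean on these libraries where they do the work, as an engineer would, in place of code of your own. Each camera call takes 0.05 s, during which the arm holds its last target.

TASK

A colleague is about to take one anaesthetic cartridge out of the dispenser with the blue handle. Draw that spring-return drawer out by its handle until the red line across the drawer has just come out from under the front of the housing, no more than a few millimetres further (or the next cartridge drops in behind the drawer), and keep it steady there with the one cartridge lying in the drawer's pocket: the program finishes while still holding the drawer out. Leave the dispenser with the yellow handle and the other things on the counter as they are.

Things in the scene. Friction and masses are not known exactly. Their poses are not given: they have to be found in the camera images.
- blue_drawer (a joint): travel (m) of the blue-handled drawer: 0 = home (its start), growing as it is drawn out; the red line has just come out at 0.045; end stop 0.065; beyond about 0.055 the next cartridge falls in behind it. A spring pulls it home with about 4 N at 0, 7.5 N at 0.045, and shuts it when let go. It slides level along -x of blue_handle
- blue_handle (a point): centre of the grip of the blue finger paddle, 40 mm above the counter, moving with the drawer; at home 40 mm ahead of the housing front. Paddle: upright, 14 mm thick (x), 26 mm wide (y), top 14 mm above and foot 28 mm below this point, free all round but for a low stem (16 mm wide, top 17 mm below this point) back to the drawer. -x = the way it is drawn out, z up
- blue_mark (a point): middle of the red line (6 mm wide, across the full 74 mm width of the drawer) on the drawer's top, 26 mm above the counter; hidden under the housing while the drawer is home, 3 mm ahead of the front face when the line has just come out. Same axes as blue_handle
- blue_edge (a point): middle of the lower edge of the housing's front face, just above the drawer. Housing: white with a clear front window, fixed to the counter, 96 mm wide (y), 110 mm deep (from this edge to +x), 74 mm high, on a grey base plate 10 mm high reaching 6 mm further forward. -x points out of the dispenser
- blue_pocket (a point): middle of the drawer's pocket, moving with the drawer; the pocket holds one cartridge lying across (along y) and is under the magazine at home, 35 mm ahead of the front face when the line has just come out
- blue_cart0_mid (a point): middle of the cartridge in the blue-handled drawer's pocket: a glass cylinder 9 mm in diameter, 62 mm long, lying along its y axis, with a blue end and band; the drawer carries it out
- blue_cart1_mid (a point): middle of the next cartridge, the lowest of the stack of four in the magazine, resting on the drawer; the same as the first
- yellow_drawer (a joint): travel in m of the other, identical dispenser's drawer (yellow handle): 0 = home; to stay home. Which of the two dispensers stands left and which right varies
- yellow_handle (a point): centre of the grip of the yellow finger paddle, otherwise as blue_handle
- wipes_mid (a point): centre of a white round tub of wipes with a black lid, 90 mm in diameter, 140 mm high, upright; bystander
- carton_mid (a point): centre of a small red carton with a white band, 45 x 62 x 50 mm high, standing nearer the robot than the dispensers; bystander
- dish_mid (a point): centre of a low open steel instrument dish, 140 (x) x 75 (y) x 22 mm high; bystander
There are look-alikes about, which are no part of the job. What is shaped like the part that bears yellow_drawer but green or pink is not meant. What is shaped like the part that bears blue_drawer but green is not meant.

How it is judged (in metres and radians):
On the way, in this order (a step that is already met when the one before it is completed fails the run):
1. the fingers have hold of the blue handle and have begun to draw the drawer out (value of joint blue_drawer above 0.012 m and contact force between the fingers and blue_drawer above 1.5 N), for 0.05 s.
2. the drawer is held steady with the red line just out of the housing for half a second (value of joint blue_drawer between 0.04 and 0.05 m and contact force between the fingers and blue_drawer above 1.5 N), for 0.5 s.
At the end, for the whole second after the job is handed in: Blue-handled drawer still held by the fingers (1.5 N), steady, red line just out of the housing, within 5 mm (travel 40-50 mm); its cartridge in the pocket (6 mm) out in the open, the next one still in the magazine; yellow drawer home (5 mm); tub, carton, dish moved under 20 mm (all of step 2 and velocity of joint blue_drawer between -0.01 and 0.01 m/s and distance between blue_cart0_mid and blue_pocket below 0.006 m and x of blue_cart0_mid in the frame of blue_edge below -0.02 m and x of blue_cart1_mid in the frame of blue_edge above 0 m and height (world z) of blue_cart1_mid above 0.027 m and value of joint yellow_drawer below 0.005 m and distance of each of wipes_mid, carton_mid, dish_mid from where it was at the start of the episode below 0.02 m); the arm keeps its last pose, push and grip.
It fails at once if the blue-handled drawer was pulled well past its line (more than 9 mm) (value of joint blue_drawer above 0.054 m).
It fails at once if the yellow-handled drawer was opened by more than 8 mm (value of joint yellow_drawer above 0.008 m).
It fails at once if the tub, the carton or the dish was pushed away (distance of any of wipes_mid, carton_mid, dish_mid from where it was at the start of the episode above 0.03 m).
It also fails if it takes over 38 s, if anything falls off the work surface, if the arm or the gripper's body presses on something with over 40 N, if the wrist force passes 120 N, or if a joint passes its speed limit or range.

## Working session

There is one attempt and no reset: what is moved stays moved. The work goes in short steps, Python scripts to look and compute and a shell command to move; the robot and the scene stay as the last step left them, time stands still between calls to the robot, and variables do not carry over. Pictures are saved under pics/ and viewed, and the job is handed in when it is done.

```bash
mkdir -p pics; python3 - <<'E'
from cell import ctrl,get_image,camera_params
import cv2
for n in("side","top"):
    cv2.imwrite(f"pics/{n}0.png",get_image(n)); print(n,camera_params(n))
print(ctrl.read_state())
E
```

```text
side {'fx': 403.07966905787873, 'fy': 403.07966905787873, 'cx': 316.2628982938893, 'cy': 201.74004906884755, 'eye': array([422.3167812 , 950.68891518, 697.38673875]), 'orientation': array([ 0.99342828, -0.0044971 , -3.03718691])}
top {'fx': 413.39662965466647, 'fy': 413.39662965466647, 'cx': 318.86819032453445, 'cy': 198.6755078722745, 'eye': array([ 364.01394912,    6.22042595, 1413.02482371]), 'orientation': array([ 9.72728697e-02, -1.43069443e-03, -1.57067389e+00])}
{'clock': 0.1, 'qpos': array([-1.36881917,  0.62925661,  0.03847226,  1.51827102, -0.02694637,
        0.99628292, -0.02000639]), 'qd': array([-0.00118916, -0.00123845, -0.000302  , -0.00168262, -0.0016573 ,
       -0.0003818 , -0.00122296]), 'tau': array([ 2.94685255e-03, -5.64525747e+01,  1.23024199e+00, -1.93970847e+01,
        1.12359787e-02,  5.39257249e-03, -2.56507502e-05]), 'eef_pos': array([171.83970223, 626.31190922, 238.47865086]), 'tool_rot': array([-3.09547625,  1.56909658, -1.79245661]), 'force': array([ 0.84059937,  0.31160495, -0.82766001]), 'torque': array([-0.0452026 , -0.03526363, -0.00678059]), 'width': 85.20002809101247}
```

View pics/side0.png

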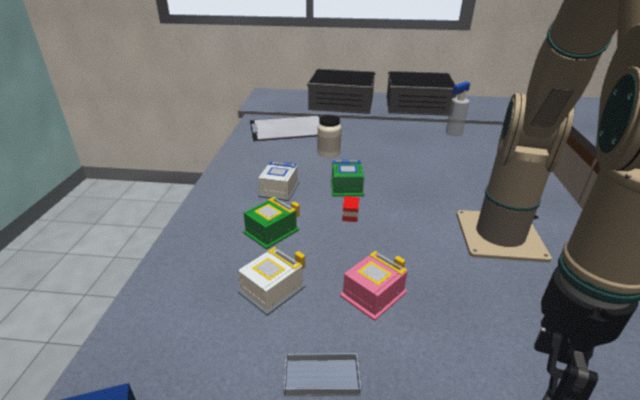

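View pics/top0.png

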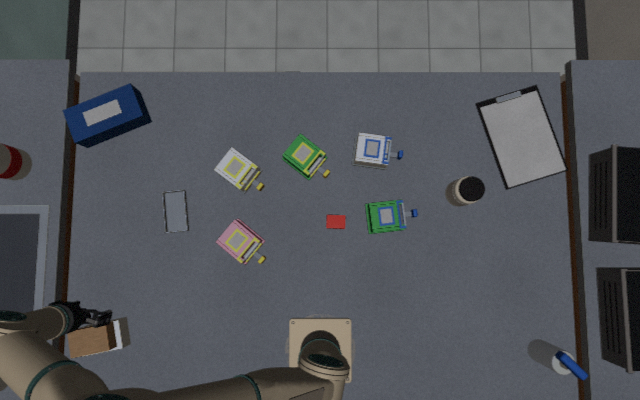

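The candidates with blue handles in the top view are the white housing at (373,150) with its handle at (400,154), and the green housing at (386,216) with its handle at (414,213). The white one fits, since the green one is named as a look-alike. I'll confirm that in an enlarged crop.

```bash
python3 - <<'E'
import cv2
a=cv2.imread("pics/top0.png")[120:245,330:450]; b=cv2.imread("pics/side0.png")[145:215,245:380]
cv2.imwrite("pics/ctop.png",cv2.resize(a[:75,10:90],None,fx=8,fy=8,interpolation=cv2.INTER_CUBIC))
cv2.imwrite("pics/cside.png",cv2.resize(b,None,fx=5,fy=5,interpolation=cv2.INTER_CUBIC))
E
```

```text
(no output)
```

View pics/ctop.png

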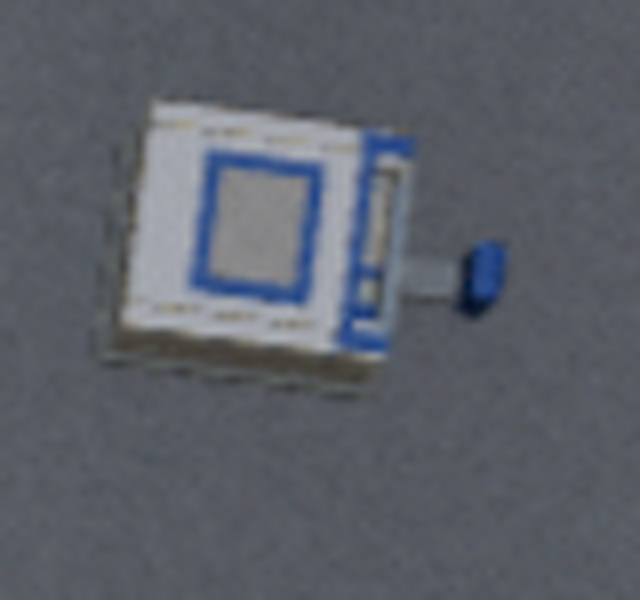

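View pics/cside.png

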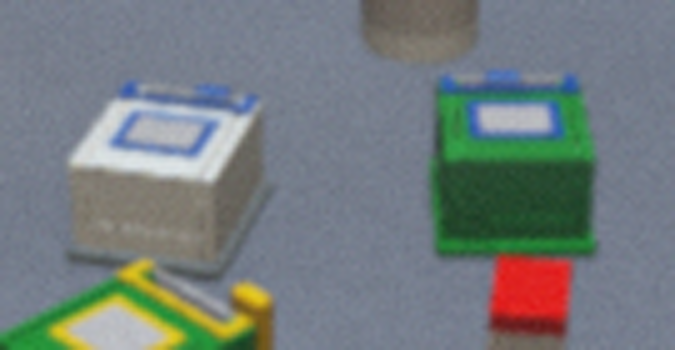

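The crop confirms it: a white housing with a blue handle, pointing right in the image (about -y in the world). The paddle top is at about (401,153.5).

```bash
cat > h.py <<'E'
import numpy as np
from scipy.spatial.transform import Rotation as R
from cell import camera_params
def ray(n,u,v):
    p=camera_params(n); d=np.array([(u-p['cx'])/p['fx'],-(v-p['cy'])/p['fy'],-1.])
    return np.array(p['eye']),R.from_euler('xyz',p['orientation']).as_matrix()@d
def at(n,u,v,z):
    e,d=ray(n,u,v); return e+d*(z-e[2])/d[2]
def proj(n,P):
    p=camera_params(n); c=R.from_euler('xyz',p['orientation']).as_matrix().T@(np.array(P)-p['eye'])
    return p['cx']+p['fx']*c[0]/-c[2], p['cy']-p['fy']*c[1]/-c[2]
E
python3 - <<'E'
from h import *
np.set_printoptions(precision=1,suppress=True)
f=lambda x,y:(340+(x+.5)/8-.5,120+(y+.5)/8-.5)
for z in(74,84):
    c=[at('top',*f(*q),z) for q in((152,100),(415,135),(385,355),(122,325))]
    print(z,c,[np.linalg.norm(c[i]-c[(i+1)%4]) for i in range(4)])
    for i,j in((0,1),(3,2),(1,2),(0,3)):
        d=c[j]-c[i]; print(np.degrees(np.arctan2(d[1],d[0])))
    print('front mid',(c[1]+c[2])/2)
print('paddle',at('top',*f(490,270),54))
for z,q in((0,(0,0)),):pass
for n,px,z in(('carton',(336,222),50),('greenhandle',(414,213),54),('tub',(468,190),140),('dish',(176,212),10),('gh',(326,173),54)):
    print(n,at('top',*px,z))
E
```

```text
74 [array([ 716. , -126.9,   74. ]), array([ 701.3, -235.4,   74. ]), array([ 609.3, -221.5,   74. ]), array([ 621.7, -113.7,   74. ])] [np.float64(109.4846887367536), np.float64(93.08623267631573), np.float64(108.52607814535249), np.float64(95.2284853753485)]
-97.71660019067625
-96.58055206180781
171.4311752363656
172.03997551842517
front mid [ 655.3 -228.5   74. ]
84 [array([ 713.4, -125.9,   84. ]), array([ 698.8, -233.6,   84. ]), array([ 607.5, -219.8,   84. ]), array([ 619.8, -112.8,   84. ])] [np.float64(108.66704378501132), np.float64(92.39105338592651), np.float64(107.7155922139243), np.float64(94.5173074816393)]
-97.71660019067629
-96.58055206180781
171.43117523636556
172.03997551842514
front mid [ 653.1 -226.7   84. ]
paddle [ 648.9 -269.4   54. ]
carton [419.8 -52.2  50. ]
greenhandle [ 449.3 -309.    54. ]
tub [ 515.4 -458.2  140. ]
dish [455.3 489.6  10. ]
gh [582.4 -19.4  54. ]
```

```bash
cat >> h.py <<'E'
from cell import ctrl
def plan(P,head=-97.5):
    s=ctrl.read_state(); T=R.from_euler('xyz',s['tool_rot']); M=T.as_matrix()
    d=np.array([np.cos(np.radians(head)),np.sin(np.radians(head)),0])
    X=np.array([0,0,-1.]); best=None
    for sg in(1,-1):
        Z=sg*np.array([-d[1],d[0],0]); G=np.column_stack([X,np.cross(Z,X),Z])
        rv=(T.inv()*R.from_matrix(G)).as_rotvec()
        if best is None or np.linalg.norm(rv)<np.linalg.norm(best): best=rv
    t=M.T@(np.array(P)-s['eef_pos'])
    print('pos',s['eef_pos'].round(1),'q',s['qpos'].round(2),'F',s['force'].round(1),'w',round(s['width'],1),'t',s['clock'])
    print('shift',t.round(1),'rot',best.round(3)); print(M.round(2)); print('pull dir in tool',(M.T@d).round(3))
E
python3 -c "
from h import *
plan([649.5,-269,140])"
```

```text
pos [171.8 626.3 238.5] q [-1.37  0.63  0.04  1.52 -0.03  1.   -0.02] F [ 0.8  0.3 -0.8] w 85.2 t 0.1
shift [  99.8 -697.5 -736.9] rot [ 1.434e+00 -1.000e-03  1.000e-03]
[[-0.   -0.96  0.26]
 [-0.    0.26  0.96]
 [-1.   -0.   -0.  ]]
pull dir in tool [ 0.002 -0.136 -0.991]
```

```bash
python3 -m handwheel '1 0 -33 -35 0 0 0;1 0 -33 -35 0 0 0;1 0 -33 -35 0 0 0;1 0 -33 -35 0 0 0;1 0 -33 -35 0 0 0;1 0 -33 -35 0 0 0;1 0 -33 -35 0 0 0;1 0 -33 -35 0 0 0'; python3 -c "
from h import *
plan([649.5,-269,140])"
```

```text
clock: 0.9
eef_pos: [352.9, 281.3, 234.0]
tool_rot: [1.973, 1.566, -2.992]
force: [0.5, 0.6, -0.8]
width: 85.8
pos [352.9 281.3 234. ] q [-0.77  0.36  0.05  2.05 -0.03  0.74  0.62] F [ 0.5  0.6 -0.8] w 85.8 t 0.9
shift [  93.  -425.  -458.5] rot [ 1.449 -0.005 -0.002]
[[-0.   -0.97  0.25]
 [-0.    0.25  0.97]
 [-1.    0.   -0.  ]]
pull dir in tool [ 0.001 -0.121 -0.993]
```

```bash
python3 -m handwheel '1 0 -33 -35 0.14 0 0;1 0 -38 -30 0.14 0 0;1 0 -41 -25 0.14 0 0;1 0 -44 -19 0.14 0 0;1 0 -46 -12 0.14 0 0;1 0 -47 -5 0.14 0 0'; python3 -c "
from h import *
plan([649.5,-269,140])"
```

```text
clock: 1.5
eef_pos: [491.0, 16.6, 233.5]
tool_rot: [2.579, 1.566, 3.026]
force: [1.5, 1.0, -0.4]
width: 85.2
pos [491.   16.6 233.5] q [-0.32  0.43  0.33  1.96 -0.19  0.79  0.56] F [ 1.5  1.  -0.4] w 85.2 t 1.5
shift [  92.6 -326.3   19.9] rot [ 0.578 -0.005 -0.001]
[[-0.   -0.43  0.9 ]
 [ 0.    0.9   0.43]
 [-1.    0.   -0.  ]]
pull dir in tool [ 0.    -0.838 -0.546]
```

```bash
python3 -m handwheel '1 0 -48 3 0.14 0 0;1 0 -47 9 0.14 0 0;1 0 -46 16 0.14 0 0;1 0 -43 22 0.14 0 0;1 0 -40 28 0 0 0;1 0 -40 28 0 0 0;1 0 -25 17 0 0 0;1 0 0 0 0 0 0'; python3 - <<'E'
from h import *
import cv2
from cell import get_image
plan([649.5,-269,140])
im=get_image('top'); cv2.imwrite('pics/t1.png',cv2.resize(im[100:240,310:490],None,fx=4,fy=4,interpolation=cv2.INTER_CUBIC))
im=get_image('side'); cv2.imwrite('pics/s1.png',im)
E
```

```text
clock: 2.3
eef_pos: [642.5, -285.5, 228.4]
tool_rot: [-2.672, 1.561, -2.818]
force: [-0.9, -0.3, -0.1]
width: 85.1
pos [ 642.5 -285.5  228.4] q [ 0.14  0.77  0.46  1.36 -0.35  1.1   0.5 ] F [-0.9 -0.3 -0.1] w 85.1 t 2.3
shift [88.3 17.7  5.3] rot [-0.015 -0.009  0.004]
[[-0.01  0.15  0.99]
 [-0.    0.99 -0.15]
 [-1.   -0.   -0.01]]
pull dir in tool [ 0.004 -1.     0.015]
```

View pics/t1.png

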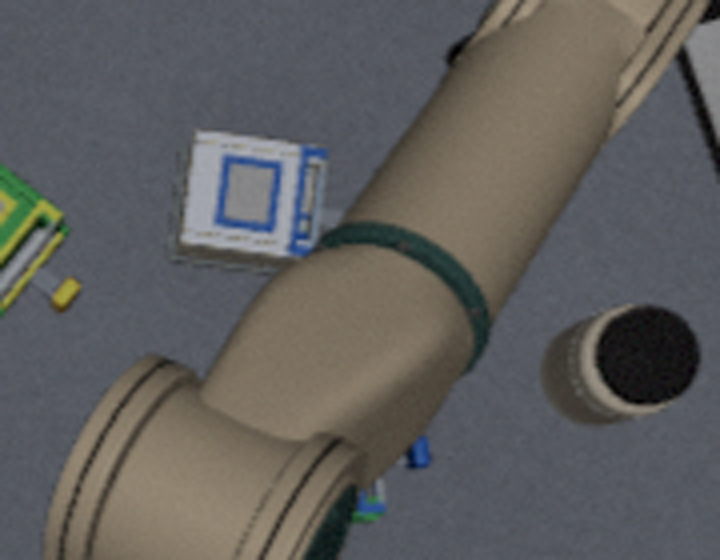

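```bash
python3 - <<'E'
import cv2
im=cv2.imread('pics/s1.png'); cv2.imwrite('pics/s1c.png',cv2.resize(im[60:220,200:400],None,fx=3.5,fy=3.5,interpolation=cv2.INTER_CUBIC))
E
```

```text
(no output)
```

View pics/s1c.png

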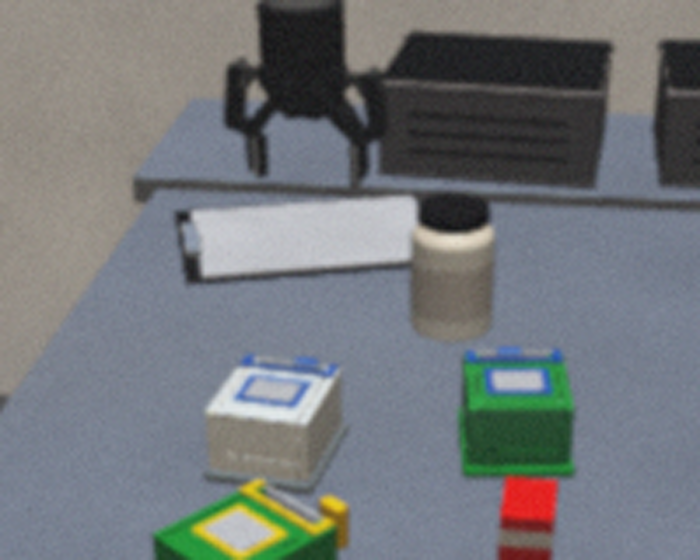

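The gripper is open above the paddle and clear of everything. The jaws are spread across the paddle's width. I'll centre it and descend in steps.

```bash
python3 -m handwheel '1 30 10 3 -0.015 -0.009 0.004;1 30 7 2 0 0 0;1 25 1 0 0 0 0;1 0 0 0 0 0 0'; python3 -c "
from h import *
plan([649.5,-269,29])"
```

```text
clock: 2.8
eef_pos: [649.3, -253.8, 142.1]
tool_rot: [1.671, 1.561, 1.55]
force: [0.1, -0.6, 0.2]
width: 85.7
pos [ 649.3 -253.8  142.1] q [ 0.12  0.84  0.41  1.46 -0.39  0.93  0.53] F [ 0.1 -0.6  0.2] w 85.7 t 2.8
shift [112.9 -16.2   2.1] rot [ 0.01  -0.001 -0.01 ]
[[ 0.    0.12  0.99]
 [ 0.01  0.99 -0.12]
 [-1.    0.01 -0.  ]]
pull dir in tool [-0.01 -1.   -0.01]
```

```bash
python3 -m handwheel '1 20 -8 1 0.01 0 -0.01;1 15 -8 1 0 0 0;1 0 0 0 0 0 0;1 0 0 0 0 0 0'; python3 -c "
from h import *
plan([649.5,-269,29])"
```

```text
clock: 3.2
eef_pos: [651.5, -265.6, 110.2]
tool_rot: [0.769, 1.567, 0.644]
force: [-0.1, 0.3, 0.8]
width: 85.6
pos [ 651.5 -265.6  110.2] q [ 0.14  0.88  0.4   1.47 -0.41  0.88  0.54] F [-0.1  0.3  0.8] w 85.6 t 3.2
shift [81.2 -3.9 -1.8] rot [ 0.006  0.003 -0.002]
[[ 0.    0.12  0.99]
 [ 0.    0.99 -0.12]
 [-1.    0.    0.  ]]
pull dir in tool [-0.002 -1.    -0.006]
```

```bash
python3 -m handwheel '1 25 -3 -1 0 0 0;1 25 -1 0 0 0 0;1 18 0 0 0 0 0;1 0 0 0 0 0 0;1 0 0 0 0 0 0'; python3 -c "
from h import *
plan([649.5,-269,29])"
```

```text
clock: 3.7
eef_pos: [655.1, -270.6, 47.8]
tool_rot: [0.055, 1.557, -0.069]
force: [0.6, 0.1, 0.2]
width: 85.4
pos [ 655.1 -270.6   47.8] q [ 0.16  0.96  0.36  1.49 -0.44  0.77  0.58] F [0.6 0.1 0.2] w 85.4 t 3.7
shift [18.7  0.9 -6.1] rot [ 0.007  0.014 -0.001]
[[ 0.01  0.12  0.99]
 [-0.    0.99 -0.12]
 [-1.    0.    0.01]]
pull dir in tool [-0.001 -1.    -0.007]
```

```bash
python3 -m handwheel '1 10 1 -4 0.007 0.01 0;1 8 0 -2 0 0 0;1 0 0 0 0 0 0;1 0 0 0 0 0 0'; python3 -c "
from h import *
plan([649.5,-269,29])"
```

```text
clock: 4.1
eef_pos: [650.7, -269.2, 31.4]
tool_rot: [-0.009, 1.564, -0.14]
force: [0.4, -0.2, -0.2]
width: 85.5
pos [ 650.7 -269.2   31.4] q [ 0.16  0.98  0.36  1.5  -0.45  0.74  0.58] F [ 0.4 -0.2 -0.2] w 85.5 t 4.1
shift [ 2.4  0.  -1.3] rot [-0.     0.007  0.   ]
[[ 0.01  0.13  0.99]
 [-0.    0.99 -0.13]
 [-1.   -0.    0.01]]
pull dir in tool [ 0. -1.  0.]
```

```bash
python3 -m handwheel '-1 2 0 -1 0 0.007 0;-1 0 0 0 0 0 0;-1 0 0 0 0 0 0;-1 0 0 0 0 0 0;-1 0 0 0 0 0 0'; python3 -c "
from h import *
plan([649.5,-269,29])"
```

```text
clock: 4.6
eef_pos: [648.8, -269.1, 30.3]
tool_rot: [3.002, 1.569, 2.87]
force: [-3.9, 1.0, 4.2]
width: 25.1
pos [ 648.8 -269.1   30.3] q [ 0.16  0.98  0.36  1.49 -0.45  0.75  0.57] F [-3.9  1.   4.2] w 25.1 t 4.6
shift [1.3 0.2 0.7] rot [-0.001 -0.002 -0.   ]
[[-0.    0.13  0.99]
 [ 0.    0.99 -0.13]
 [-1.    0.   -0.  ]]
pull dir in tool [-0.    -1.     0.001]
```

The fingers have closed on the paddle at a width of 25 mm. I'll start the pull in small steps.

```bash
python3 -m handwheel '-1 0 0 0 0 0 0;-1 0 0 0 0 0 0;-1 0 0 0 0 0 0'; python3 -m handwheel '-1 0 -5 0 0 0 0;-1 0 -5 0 0 0 0;-1 0 -5 0 0 0 0;-1 0 0 0 0 0 0';  python3 -c "
from h import *
plan([648.8,-269.1,30.3])"
```

```text
clock: 4.9
eef_pos: [648.7, -269.1, 30.3]
tool_rot: [2.926, 1.569, 2.793]
force: [-0.4, 0.1, 1.0]
width: 25.0
clock: 5.3
eef_pos: [647.8, -276.0, 30.3]
tool_rot: [1.915, 1.557, 1.785]
force: [-2.1, 5.3, 3.0]
width: 25.7
pos [ 647.8 -276.    30.3] q [ 0.18  0.98  0.35  1.48 -0.45  0.77  0.59] F [-2.1  5.3  3. ] w 25.7 t 5.3
shift [0.1 6.9 0.1] rot [ 0.001 -0.005 -0.013]
[[-0.    0.13  0.99]
 [ 0.01  0.99 -0.13]
 [-1.    0.01 -0.  ]]
pull dir in tool [-0.013 -1.    -0.001]
```

```bash
python3 -m handwheel '-1 0 -8 0 0 0 0;-1 0 -8 0 0 0 0;-1 0 -8 0 0 0 0;-1 0 0 0 0 0 0';  python3 -c "
from h import *
plan([648.7,-269.1,30.3])"
```

```text
clock: 5.7
eef_pos: [645.6, -290.7, 30.2]
tool_rot: [1.87, 1.543, 1.744]
force: [-2.0, 4.6, 2.4]
width: 25.1
pos [ 645.6 -290.7   30.2] q [ 0.21  0.99  0.34  1.46 -0.44  0.79  0.61] F [-2.   4.6  2.4] w 25.1 t 5.7
shift [ 0.5 21.8  0.4] rot [ 0.005 -0.008 -0.027]
[[-0.    0.13  0.99]
 [ 0.03  0.99 -0.13]
 [-1.    0.03 -0.01]]
pull dir in tool [-0.027 -1.    -0.005]
```

```bash
python3 -m handwheel '-1 0 -8 0 0 0 -0.02;-1 0 -7 0 0 0 -0.02;-1 0 0 0 0 0 -0.01;-1 0 0 0 0 0 0';  python3 -c "
from h import *
plan([648.7,-269.1,30.3])"
```

```text
clock: 6.1
eef_pos: [645.2, -293.5, 30.2]
tool_rot: [-2.784, 1.558, -2.908]
force: [-2.7, 5.6, 3.6]
width: 25.1
pos [ 645.2 -293.5   30.2] q [ 0.19  0.99  0.37  1.46 -0.43  0.78  0.59] F [-2.7  5.6  3.6] w 25.1 t 6.1
shift [-0.2 24.6  0.4] rot [ 0.006 -0.012  0.004]
[[-0.01  0.12  0.99]
 [-0.    0.99 -0.12]
 [-1.   -0.   -0.01]]
pull dir in tool [ 0.004 -1.    -0.006]
```

```bash
python3 -m handwheel '-1 0 -8 0 0 0 0;-1 0 -8 0 0 0 0;-1 0 0 0 0 0 0;-1 0 0 0 0 0 0';  python3 -c "
from h import *
plan([648.7,-269.1,30.3])"
```

```text
clock: 6.5
eef_pos: [644.7, -297.3, 30.2]
tool_rot: [2.387, 1.55, 2.263]
force: [-2.9, 6.3, 3.4]
width: 25.5
pos [ 644.7 -297.3   30.2] q [ 0.21  1.    0.36  1.45 -0.44  0.8   0.61] F [-2.9  6.3  3.4] w 25.5 t 6.5
shift [ 0.3 28.5  0.5] rot [ 0.007 -0.015 -0.014]
[[-0.01  0.12  0.99]
 [ 0.02  0.99 -0.12]
 [-1.    0.01 -0.01]]
pull dir in tool [-0.014 -1.    -0.007]
```

```bash
python3 -m handwheel '-1 0 -7 0 0 0 0;-1 0 -7 0 0 0 0;-1 0 -7 0 0 0 0';  python3 -c "
from h import *
plan([648.7,-269.1,30.3])"; python3 -m handwheel '-1 0 -3 0 0 0 0;-1 0 -3 0 0 0 0';  python3 -c "
from h import *
plan([648.7,-269.1,30.3])"
```

```text
clock: 6.8
eef_pos: [643.2, -307.5, 30.1]
tool_rot: [2.125, 1.536, 2.003]
force: [-4.0, 9.3, 5.5]
width: 25.2
pos [ 643.2 -307.5   30.1] q [ 0.24  1.    0.35  1.43 -0.44  0.82  0.63] F [-4.   9.3  5.5] w 25.2 t 6.8
shift [ 0.9 38.8  0.8] rot [ 0.009 -0.019 -0.03 ]
[[-0.01  0.12  0.99]
 [ 0.03  0.99 -0.12]
 [-1.    0.03 -0.02]]
pull dir in tool [-0.03 -1.   -0.01]
clock: 7.0
eef_pos: [643.0, -308.2, 30.1]
tool_rot: [2.048, 1.527, 1.927]
force: [-3.6, 8.0, 4.1]
width: 25.1
pos [ 643.  -308.2   30.1] q [ 0.25  1.    0.34  1.42 -0.44  0.83  0.63] F [-3.6  8.   4.1] w 25.1 t 7.0
shift [ 1.3 39.5  0.9] rot [ 0.01  -0.02  -0.039]
[[-0.02  0.12  0.99]
 [ 0.04  0.99 -0.12]
 [-1.    0.04 -0.02]]
pull dir in tool [-0.038 -0.999 -0.01 ]
```

```bash
python3 -m handwheel '-1 0 -5 0 0 0 0;-1 0 -5 0 0 0 0;-1 0 -3 0 0 0 0';  python3 - <<'E'
from h import *
import cv2
from cell import get_image
plan([648.7,-269.1,30.3])
im=get_image('side'); cv2.imwrite('pics/s2.png',cv2.resize(im[120:220,230:370],None,fx=5,fy=5,interpolation=cv2.INTER_CUBIC))
im=get_image('top'); cv2.imwrite('pics/t2.png',cv2.resize(im[100:240,310:490],None,fx=4,fy=4,interpolation=cv2.INTER_CUBIC))
plan([648.7,-269.1,30.3])
E
```

```text
clock: 7.3
eef_pos: [642.6, -311.4, 30.1]
tool_rot: [1.973, 1.512, 1.854]
force: [-4.7, 7.1, 4.5]
width: 25.2
pos [ 642.6 -311.4   30.1] q [ 0.26  1.01  0.33  1.41 -0.44  0.84  0.64] F [-4.7  7.1  4.5] w 25.2 t 7.3
shift [ 2.1 42.7  1.1] rot [ 0.012 -0.023 -0.054]
[[-0.02  0.12  0.99]
 [ 0.06  0.99 -0.12]
 [-1.    0.05 -0.02]]
pull dir in tool [-0.053 -0.998 -0.013]
pos [ 642.6 -311.5   30.1] q [ 0.26  1.01  0.33  1.41 -0.44  0.84  0.64] F [-4.   7.5  4.1] w 25.1 t 7.4
shift [ 2.1 42.8  1. ] rot [ 0.012 -0.023 -0.053]
[[-0.02  0.12  0.99]
 [ 0.06  0.99 -0.12]
 [-1.    0.05 -0.02]]
pull dir in tool [-0.053 -0.998 -0.013]
```

View pics/s2.png

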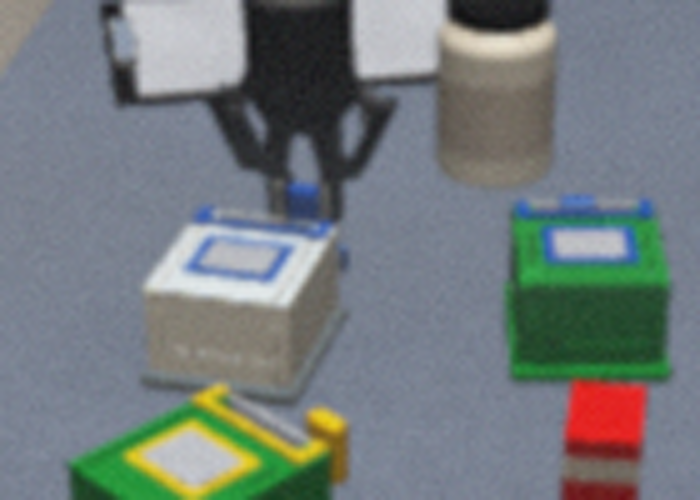

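View pics/t2.png

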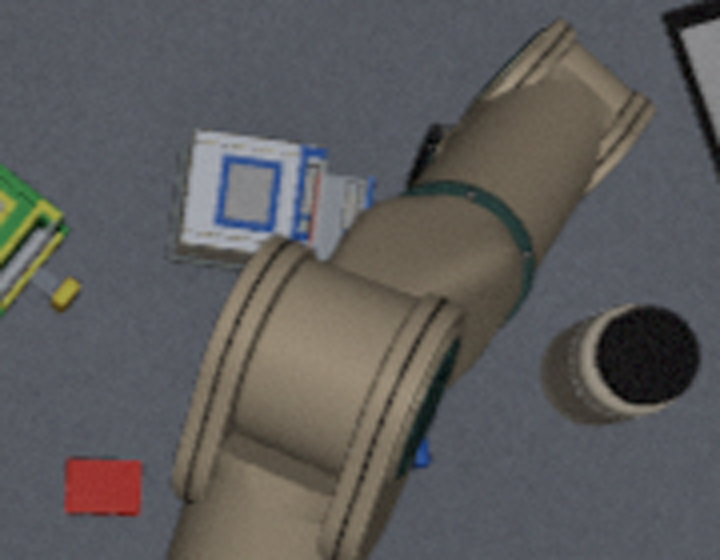

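The side view shows the paddle between the fingers at about (305,200) in the crop, with the cartridge's blue end showing at (343,255). The top view shows the cartridge in the open pocket at about (350,205), and the red line at the housing front at (315,200). I'll compare those against predicted pixels to get the travel.

```bash
python3 - <<'E'
from h import *
import cv2
im=cv2.imread('pics/t2.png'); 
c=im[120:280,240:420]; cv2.imwrite('pics/t2c.png',cv2.resize(c,None,fx=4,fy=3.5))
c=cv2.resize(im[120:280,240:420],None,fx=4,fy=4,interpolation=cv2.INTER_CUBIC)[:600]
d=np.array([np.cos(np.radians(-97.5)),np.sin(np.radians(-97.5))]);l=np.array([-d[1],d[0]])
f0=np.array([650,-268.4])-40*d
def cp(n,x,y,z):
    p=f0+x*d+y*l; u,v=proj('top',[*p,z]); return (((u-310+.5)*4-.5-240)*4,((v-100+.5)*4-.5-120)*4)
for t in(40,45,50):
    print(t,'mark c,+30',np.round(cp(0,t-42,0,26)),np.round(cp(0,t-42,30,26)),'pocket',np.round(cp(0,t-10,0,24)),np.round(cp(0,t-10,30,24)))
print('front low edge',np.round(cp(0,0,30,28)))
cv2.imwrite('pics/t2c.png',c)
E
```

```text
40 mark c,+30 [272. 376.] [288. 239.] pocket [420. 397.] [436. 260.]
45 mark c,+30 [296. 379.] [312. 242.] pocket [443. 400.] [459. 263.]
50 mark c,+30 [319. 382.] [335. 245.] pocket [466. 403.] [482. 266.]
front low edge [299. 238.]
```

View pics/t2c.png

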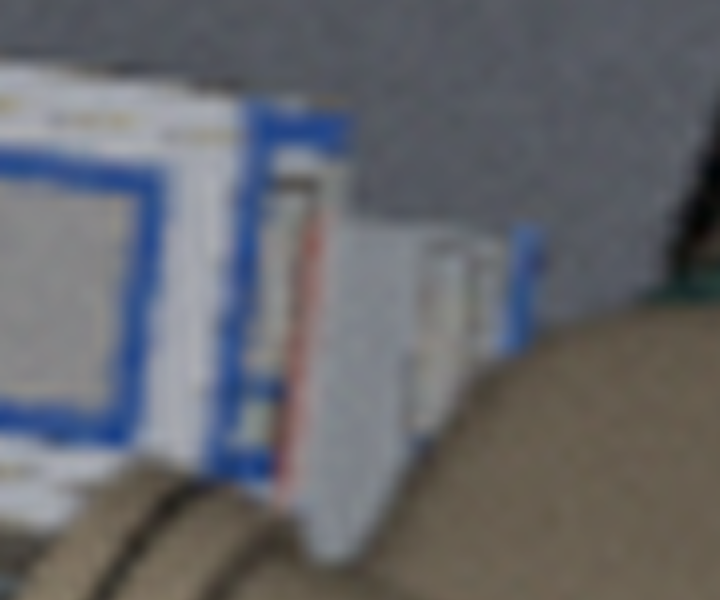

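The red line at (317,242) gives about 46 mm, the pocket gives about 43 mm and the TCP gives 43.4 mm. All are inside the band. I'll hold the last target and check it stays steady.

```bash
python3 - <<'E'
from h import *
from cell import get_image
for i in range(14):
    get_image('top'); s=ctrl.read_state()
    if i%3==1: print(s['clock'],s['eef_pos'].round(2),s['force'].round(1),round(s['width'],1))
im=get_image('top')
import cv2
cv2.imwrite('pics/t3.png',cv2.resize(im[100:240,310:490],None,fx=4,fy=4,interpolation=cv2.INTER_CUBIC))
im=get_image('side'); cv2.imwrite('pics/s3.png',im)
E
```

```text
7.5 [ 642.6  -311.44   30.09] [-2.6  8.8  4.8] 25.0
7.65 [ 642.6  -311.45   30.09] [-4.7  7.2  5.2] 24.7
7.8 [ 642.59 -311.38   30.06] [-3.9  8.   5.3] 24.5
7.95 [ 642.6  -311.39   30.1 ] [-3.5  8.8  5.3] 25.4
8.1 [ 642.59 -311.39   30.07] [-3.2  8.   5.5] 24.8
```

View pics/t3.png

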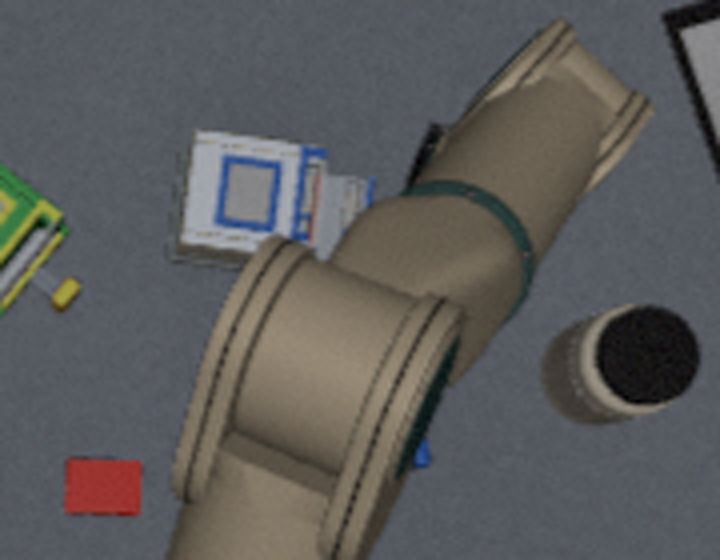

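View pics/s3.png

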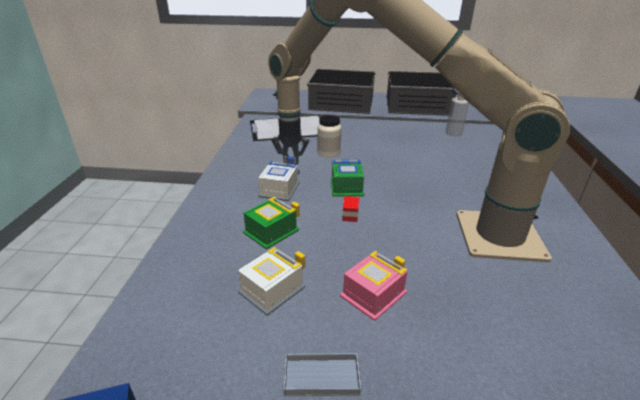

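The drawer held steady to within 0.1 mm for about 0.8 s, at about 8 N. The red line is at the housing front and the cartridge is still in the pocket. The tub (330,135), carton (350,208), dish (322,373) and yellow dispenser (272,278) are unmoved, so I'm handing the job in.

```bash
python3 -c "
from cell import ctrl
print(ctrl.finish_job()); s=ctrl.read_state(); print(s['clock'],s['eef_pos'].round(1),s['force'].round(1),round(s['width'],1))"
```

```text
the job is handed in; nothing more can be done
None
the job is handed in; nothing more can be done
```

I gripped the blue paddle of the white dispenser across its width and drew the drawer out to the red line. I handed the job in at about 8.2 s with the drawer still held; no verdict was reported.

- **Travel:** my three estimates of the final travel differ slightly. Arm motion gives about 43.4 mm, the red line in the top view about 46 mm, and the pocket about 43 mm. All are within 40–50 mm.
- **Hold:** over the last 0.8 s the arm stayed within 0.1 mm, pulling at about 8 N with the jaws closed on the paddle at 25 mm.
- **Cartridges:** the top view showed one cartridge in the open pocket. The arm hid part of the drawer, and I did not measure the next cartridge in the magazine; I infer it stayed because the travel never came near 55 mm.
- **Other things:** by eye in the last side picture, the yellow dispenser, tub, carton and dish had not moved.
- **Tilt:** the gripper ended about 0.05 rad off vertical under the spring load. I left it so as not to disturb the hold.

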